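# Shim the rocking card terminal stand

## Robot

A 7-joint arm with a two-finger parallel gripper is mounted at the origin on a cart in front of the work surface, level with it; the furniture and walls round the work are solid. World frame = base frame: x ahead of the robot, y to its left, z up, the work surface at z = 0. Lengths are in m, angles in rad, forces in N, time in s.
With the tool pointing down it reaches from about 0.4 to 0.85 m from the base axis. Payload 10.4 kg.
Tool frame: the origin (TCP) lies on the centre line of the jaws, within the pads' length; the fingertips stand 14 mm ahead of it and the grasp point (between the pads) lies 5 mm behind it (manip.tip_reach is the distance from the TCP to the fingertips, in m); z points along the fingers, y is the line along which they close (so a half turn about z gives the same grasp; the last joint's range is limited). The gripper opens to 85 mm and grips with 20 to 120 N. Pads are 22 mm wide; open, the fingers measure 114 mm over their backs; the gripper's body (76 mm by 85 mm) begins 54 mm behind the grasp point. The pads swing forward as they close: fully open they stand 13 mm farther back than shut.
Start: joints at [1.173, 0.332, -0.065, 1.46, 0.022, 1.35, -0.088], TCP at [0.229, -0.582, 0.245] pointing down, gripper open.
Joint ranges: [-2.6, 2.6], [-0.5, 2.12], [-1.47, 1.34], [0.16, 2.42], [-1.27, 4.41], [0.06, 2.06], [-2.6, 2.6]. Speed limits (rad/s): [2.22, 2.22, 2.79, 2.79, 3.14, 3.14, 3.14].

## Interface

Orientations are given as a unit quaternion [x, y, z, w].
In Python, from workcell import manip gives the robot as it stands.
- The arm moves only by the shell command python3 -m pendant 'ROWS' [FORCE]. ROWS is JSON, a list of rows, each a list of 7 numbers: the shift along the tool's x, y, z in units of 50 mm (1.0 is 50 mm), then the turn, a rotation vector about the tool's x, y, z in units of 8 degrees (1.0 is 8 degrees), then the opening, from -1 (shut) to 1 (fully open), so that 0 is half open. In form: [[dx, dy, dz, ax, ay, az, jaw], ...]. A call has exactly 10 rows; each row is the pose to reach, as a shift and turn from the pose commanded when the call began, along the tool's axes at that moment; what a row does not reach only later rows make up. A row lasts 1/8 s, in which the tool goes at most 62.5 mm and 10.7 degrees, less where a joint would pass 70% of its speed; a pose out of reach is approached as far as the arm can. A call with a gripper value outside its range is refused whole. The fingers move at their own pace and stop on an object; FORCE is the grip in N (left out, the last holds). Time passes only in rows, so rows that repeat a pose let the fingers close, or fill a call up. It gives the time, the measured TCP pose, the force, the opening and the grip force at its end, in the units of the state.
- manip.get_obs(): the state, without advancing time (a new reading comes with each control period).
- manip.camera(name): name is "scene" or "top"; returns (picture, depth): 400x640x3 uint8, red, green, blue; 400x640 float32, m along the optical axis (not along the pixel's ray), 0 where there is no reading.
- manip.get_calibration(name): a dict with "fx", "fy", "cx", "cy" (pixels), "xyz" and "orientation" of the camera in the world. Camera axes: x right, y up, looking along -z (the intrinsics and any distortion apply to the point x, -y, -z); pixel columns grow to the right and rows downward; lengths in m; the calibration is good to about 2 mm. A picture is of the moment at which its call begins. get_calibration takes no time and is no camera call.
- manip.hand_in(): hands the job in; it is judged then, once.
Trained networks look in the newest picture that a camera, given by its name, has taken for a name from the list of things; names that differ only in an ending like _2 or _b are one class to them, and where a whole thing is asked for, a point or a joint stands for the part that bears it (a point fixed in the world has none). Each returns a list of dicts, best first, with "p" (0 to 1); they miss things now and then, are a little off and sometimes report something else, mostly with a low value. They report only what shows in the picture. A call takes as long as a camera call.
- manip.find_in(thing, camera): "box" ([left, top, right, bottom] in pixels, round what is visible of it).
- manip.trace(thing, camera): "pixels" (400x640 bool, what is visible of it) and "box" ([left, top, right, bottom] in pixels, round what is visible of it).
- manip.tip_of(thing, camera): "pixel" ([column, row] in pixels: a listed point, or the origin of a listed thing).
The state is a dict: "clock": time; "joint_pos": joint angles; "joint_velocities": joint speeds; "tau": joint torques, N m; "position": TCP position; "ee_rot": TCP orientation; "ft_force": force on the tool from outside, world axes, zero at the start; "torque": the same for the moment, N m; "grip_width": opening from 0.0 (shut) to 1.0 (fully open); "grasp_force": force on a finger pad.
Only numpy, scipy, OpenCV 4.12 (cv2) and the standard library are available. Lean on these libraries where they do the work, as an engineer would, in place of code of your own. Each camera call takes 0.05 s, during which the arm holds its last target. There are 200 camera calls.

## Task

The card terminal's stand rocks whenever its keys are used, because the stand's front right foot is short. Without picking anything up, push the grey wedge, thin edge first, under that short foot until it just takes up the gap and the stand is steady, still level and not shoved along the desk. Then press down firmly (about 10 N) with the shut fingertips on the tray's corner right above that foot to check that it no longer rocks, and move clear, leaving the wedge in place and the other things undisturbed.

Things in the scene. Friction and masses are not known exactly. Their poses are not given: they have to be found in the camera images.
- stand: Grey tray 190 x 140 mm on four feet at x +/-80, y +/-55 mm, a black card terminal (165 x 76 mm) fixed on it (about 1 kg in all). Origin on the desk under its centre; x to the terminal's back, y to its left. Tray underside at 26 mm, top at 32 mm, terminal's top at 80 mm. The foot at (-80, -55) mm ends 8 mm above the desk; the others stand on it. About 3 N above the short foot tips the stand 0.09 rad.
- short_foot (a point): Centre of the flat underside of the short steel foot (20 mm across, no rubber pad; front right, robot's view), 8 mm above the desk. The tray ends 15 mm to the right (-y of the stand) of this point. The wedge starts on that side, thin edge roughly towards this foot.
- wedge: Loose grey plastic wedge 120 (x) x 44 (y) mm, 80 g. Origin: centre of its underside. Thin edge (2 mm) at x = +60 mm, upright flat back (20 mm high) at x = -60 mm, top an even slope. It meets the foot's rim when the foot's centre is 30 mm in from the thin edge (wedge x = +30); then each 1 mm of push lifts 0.15 mm and the push grows from 1 N to several N. It stays where left.
- stamp_round: Bystander: grey round stamp, 52 mm across, 75 mm high, standing; origin under its centre.
- stamp_tall: Bystander: dark square stamp, 33 x 40 x 78 mm, standing; origin under its centre.
- tape_box: Bystander: small white and orange carton, 61 x 61 x 50 mm; origin under its centre.
- mug: Bystander: mug, 78 x 116 x 101 mm with its handle; origin under it.
- tray_corner (a point): Point to press: on the flat top of the tray, 32 mm above the desk, right above the short foot, 15 mm in from the tray's front and right edges. The terminal's side is 29 mm to the left (+y of the stand) of it.

How it is judged:
By the outcome, as a careful person would: the job done as asked, in the order asked, and still so for the second after the job is handed in, with the robot touching nothing.
It also fails if it takes over 46 s, if anything falls off the work surface, if the arm or the gripper's body presses on something with over 40 N, if the wrist force passes 120 N, or if a joint passes its speed limit or range.

## Working session

There is one attempt and no reset: what is moved stays moved. The work goes in short steps, Python scripts to look and compute and a shell command to move; the robot and the scene stay as the last step left them, time stands still between calls to the robot, and variables do not carry over. Pictures are saved under pics/ and viewed, at most 10 in all, crops included, and the job is handed in when it is done.

```bash
mkdir -p pics; cat > h.py <<'E'
import numpy as np, cv2
from scipy.spatial.transform import Rotation as R
from workcell import manip
def cam(n):
    im,d=manip.camera(n); return im,d,manip.get_calibration(n)
def world(c,d,uv):
    # uv Nx2 (col,row), depth array values
    uv=np.atleast_2d(uv).astype(float); d=np.atleast_1d(d)
    K=np.array([[c['fx'],0,c['cx']],[0,c['fy'],c['cy']],[0,0,1]])
    D=np.array(c.get('distortion',c.get('dist',[0,0,0,0,0])),float).ravel()
    n=cv2.undistortPoints(uv[:,None],K,D)[:,0]
    p=np.c_[n[:,0]*d,-n[:,1]*d,-d]
    return R.from_quat(c['orientation']).apply(p)+np.array(c['xyz'])
def onplane(c,uv,z):
    a=world(c,1.0,uv)[0]; o=np.array(c['xyz']); return o+(a-o)*(z-o[2])/(a-o)[2]
E
python3 - <<'E'
from h import *
for n in('scene','top'):
    im,d,c=cam(n); print(n,c); cv2.imwrite(f'pics/{n}0.png',im[:,:,::-1])
    np.savez(f'{n}0.npz',im=im,d=d)
    for t in('stand','wedge'):
        for r in manip.trace(t,n)[:2]:
            ys,xs=np.nonzero(r['pixels']); w=world(c,d[ys,xs],np.c_[xs,ys]); w=w[d[ys,xs]>0]
            print(t,r['p'],r['box'],len(w),np.round(np.percentile(w,[2,50,98],axis=0),3).tolist())
    for t,z in(('short_foot',.008),('tray_corner',.032),('wedge',0),('stand',0),('mug',0),('tape_box',0),('stamp_round',0),('stamp_tall',0)):
        print(t,[(round(r['p'],2),r['pixel'],np.round(onplane(c,r['pixel'],z),4).tolist()) for r in manip.tip_of(t,n)[:2]])
o=manip.get_obs();print(o['clock'],o['position'],o['ee_rot'],o['ft_force'])
E
```

```text
scene {'fx': 465.8635349816531, 'fy': 465.8635349816531, 'cx': 318.717729572754, 'cy': 196.53090710476454, 'xyz': array([0.11573749, 1.06227869, 0.81756064]), 'orientation': array([-0.1020556 ,  0.4580634 ,  0.85985969, -0.20100718])}
stand 0.81 [266.4, 201.9, 344.9, 255.1] 2559 [[0.495, 0.095, 0.01], [0.581, 0.197, 0.054], [0.675, 0.227, 0.082]]
wedge 0.65 [349.1, 197.4, 366.0, 227.6] 434 [[0.474, -0.054, 0.001], [0.5, 0.003, 0.011], [0.527, 0.058, 0.022]]
wedge 0.19 [364.8, 137.4, 377.8, 162.0] 212 [[0.574, -0.332, 0.005], [0.587, -0.303, 0.052], [0.604, -0.294, 0.081]]
short_foot [(0.7, [343.1, 229.1], [0.5028, 0.0982, 0.008])]
tray_corner [(0.6, [343.9, 226.7], [0.4936, 0.116, 0.032])]
wedge [(0.89, [360.3, 214.8], [0.4885, 0.0026, 0.0])]
stand [(0.63, [309.5, 237.4], [0.5751, 0.1648, 0.0])]
mug [(0.88, [277.2, 298.1], [0.5402, 0.4018, -0.0])]
tape_box [(0.95, [298.0, 177.8], [0.7519, -0.0979, 0.0])]
stamp_round [(0.53, [392.6, 164.3], [0.4988, -0.3268, 0.0])]
stamp_tall [(0.56, [365.4, 157.4], [0.6019, -0.3298, 0.0])]
top {'fx': 398.28057277190095, 'fy': 398.28057277190095, 'cx'
[... 451 characters left out ...]
069, 0.008])]
tray_corner [(0.94, [293.8, 227.7], [0.5066, 0.1053, 0.032]), (0.21, [291.9, 229.8], [0.5011, 0.1106, 0.032])]
wedge [(0.61, [328.1, 229.9], [0.4965, 0.0113, 0.0])]
stand [(0.74, [272.6, 200.7], [0.5826, 0.1638, 0.0]), (0.51, [357.2, 139.5], [0.7487, -0.0787, 0.0])]
mug [(0.76, [185.7, 219.2], [0.5383, 0.4046, 0.0])]
tape_box [(0.63, [358.7, 137.9], [0.7531, -0.0831, 0.0])]
stamp_round [(0.67, [452.8, 225.0], [0.4993, -0.3412, 0.0])]
stamp_tall [(0.83, [444.0, 194.0], [0.5876, -0.3198, 0.0]), (0.39, [326.6, 227.5], [0.5033, 0.0153, 0.0])]
1.1 [ 0.22884203 -0.58163219  0.24534937] [9.82490449e-01 1.86312943e-01 2.99922161e-05 6.16565446e-05] [ 0.0727204   0.45839991 -0.92169064]
```

View pics/scene0.png

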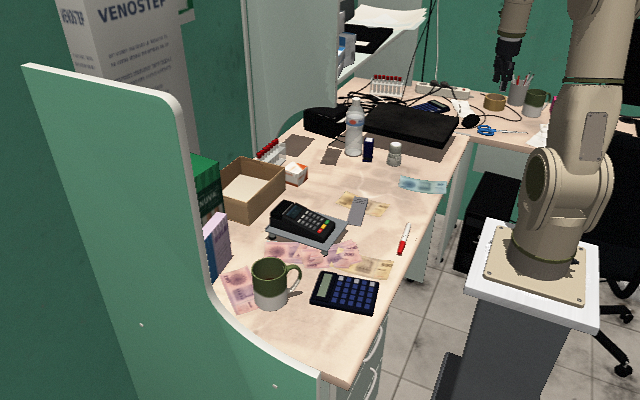

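View pics/top0.png

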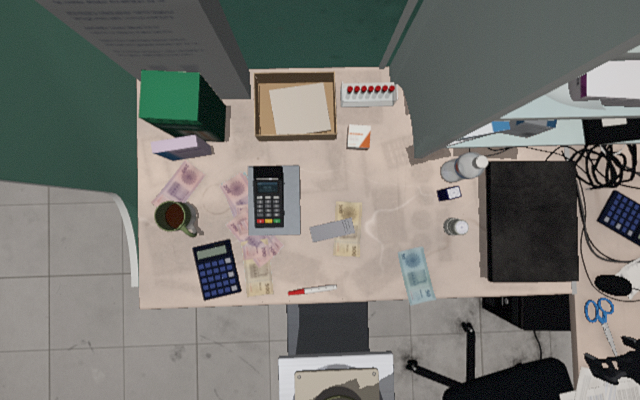

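```bash
python3 - <<'E'
from h import *
def pts(t,n):
    im,d,c=cam(n); r=manip.trace(t,n)[0]; ys,xs=np.nonzero(r['pixels']&(d>0)); return world(c,d[ys,xs],np.c_[xs,ys])
for n in('top','scene'):
    w=pts('wedge',n); w=w[np.abs(w[:,2]-.011)<.012]
    A=np.c_[w[:,:2],np.ones(len(w))]; k=np.linalg.lstsq(A,w[:,2],rcond=None)[0]
    g=np.hypot(*k[:2]); print(n,'wedge grad',k,g,'downhill yaw',np.degrees(np.arctan2(-k[1],-k[0])))
    print('h at', 'rect',cv2.minAreaRect((w[:,:2]*1000).astype(np.float32)), 'mid h xy',np.median(w,0),w.mean(0))
    cv,ev=np.linalg.eigh(np.cov(w[:,:2].T)); print('pca yaw',np.degrees(np.arctan2(ev[1,1],ev[0,1])))
    s=pts('stand',n); t=s[(np.abs(s[:,2]-.032)<.004)]
    print('tray',len(t),cv2.minAreaRect((t[:,:2]*1000).astype(np.float32)),np.percentile(t,[1,99],axis=0).round(4).tolist())
    t=s[s[:,2]>.07]; print('term',cv2.minAreaRect((t[:,:2]*1000).astype(np.float32)))
    if n=='top':
        im,d,c=cam(n); crop=im[155:250,235:365,::-1]; cv2.imwrite('pics/crop1.png',cv2.resize(crop,None,fx=6,fy=6,interpolation=cv2.INTER_CUBIC))
E
```

```text
top wedge grad [ 0.0145969  -0.14375477  0.00387946] 0.1444939609778345 downhill yaw 95.79795755176058
h at rect ((498.82659912109375, 2.7918167114257812), (47.273094177246094, 119.94202423095703), 11.897366523742676) mid h xy [0.49872725 0.00297539 0.01080437] [0.49869888 0.00262146 0.01078207]
pca yaw 101.83794061536024
tray 1600 ((584.7713012695312, 158.1228485107422), (138.5281982421875, 186.45297241210938), 88.70368957519531) [[0.4928, 0.0892, 0.0284], [0.6746, 0.2278, 0.0358]]
term ((619.8258666992188, 169.9860382080078), (73.47828674316406, 106.7165298461914), 88.4271011352539)
scene wedge grad [ 0.09084759 -0.10756643 -0.03383818] 0.14079709329391232 downhill yaw 130.18349723415122
h at rect ((502.4898376464844, -13.627197265625), (45.8821907043457, 157.0059356689453), 12.024275779724121) mid h xy [0.49890334 0.00062983 0.01146717] [0.49939207 0.00055317 0.01147088]
pca yaw 99.57778874410073
tray 767 ((587.947265625, 160.40151977539062), (193.49574279785156, 142.09877014160156), 0.02418462373316288) [[0.4922, 0.091, 0.0285], [0.6792, 0.229, 0.0358]]
term ((627.9697875976562, 171.47323608398438), (100.72686004638672, 76.7061767578125), 2.1254477500915527)
```

View pics/crop1.png

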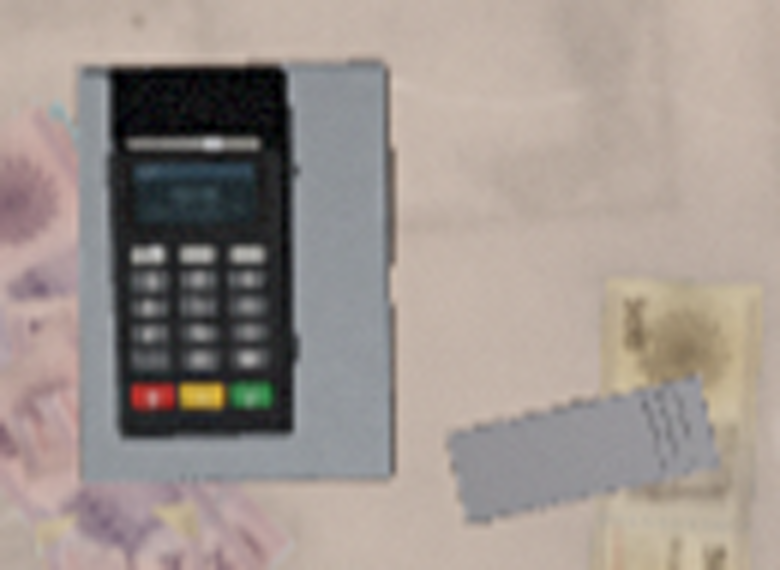

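```bash
cat >> h.py <<'E'
def rel(p,yaw):  # target TCP position, world yaw (deg) of tool x, tool pointing down
    o=manip.get_obs(); q=R.from_quat(o['ee_rot']); c=np.cos(np.radians(yaw)); s=np.sin(np.radians(yaw))
    T=R.from_matrix(np.array([[c,s,0],[s,-c,0],[0,0,-1.]]))
    print(np.round(np.r_[q.inv().apply(np.array(p)-o['position'])/.05,np.degrees((q.inv()*T).as_rotvec())/8],3).tolist())
E
python3 - <<'E'
from h import *
rel((.46,-.25,.2),60); rel((.437,.02,.08),90); print(manip.tip_reach,manip.get_obs()['clock'])
E
```

```text
[6.73, -4.479, 0.907, 0.001, -0.0, -4.815]
[8.279, -9.673, 3.307, 0.001, 0.0, -8.565]
0.014 1.55
```

```bash
python3 -m pendant '[[1.2,-0.8,0.2,0,0,-1.2,-1],[2.4,-1.6,0.4,0,0,-2.4,-1],[3.6,-2.4,0.5,0,0,-3.0,-1],[4.8,-3.2,0.7,0,0,-3.8,-1],[6.7,-4.5,0.9,0,0,-4.8,-1],[6.7,-4.5,0.9,0,0,-4.8,-1],[7.3,-6.4,1.5,0,0,-6.2,-1],[8.0,-8.4,2.5,0,0,-7.5,-1],[8.28,-9.67,3.3,0,0,-8.56,-1],[8.28,-9.67,3.3,0,0,-8.56,-1]]'; python3 -c "
from h import *
rel((.437,.02,.0165),90);rel((.437,.02,.08),90)"
```

```text
clock: 2.8
position: [0.4403, -0.0425, 0.1104]
ee_rot: [0.707, 0.708, 0.0, 0.001]
ft_force: [1.7, -0.5, -0.1]
grip_width: -0.001
grasp_force: 0.0
[1.25, -0.067, 1.878, 0.009, 0.004, 0.01]
[1.25, -0.065, 0.608, 0.009, 0.004, 0.01]
```

```bash
python3 -m pendant '[[0.6,-0.07,0.3,0,0,0,-1],[1.25,-0.07,0.6,0,0,0,-1],[1.25,-0.07,0.9,0,0,0,-1],[1.25,-0.07,1.3,0,0,0,-1],[1.25,-0.07,1.5,0,0,0,-1],[1.25,-0.07,1.5,0,0,0,-1],[1.25,-0.07,1.5,0,0,0,-1],[1.25,-0.07,1.5,0,0,0,-1],[1.25,-0.07,1.5,0,0,0,-1],[1.25,-0.07,1.5,0,0,0,-1]]'; python3 -c "
from h import *
rel((.437,.02,.0165),90);rel((.470,.02,.0165),90);print(manip.get_obs()['position'])"
```

```text
clock: 4.05
position: [0.4371, 0.0183, 0.036]
ee_rot: [0.707, 0.707, 0.0, 0.0]
ft_force: [-0.5, -0.6, 0.6]
grip_width: -0.003
grasp_force: 0.0
[0.033, -0.002, 0.39, 0.003, 0.001, -0.006]
[0.034, 0.658, 0.39, 0.003, 0.001, -0.006]
[0.43710945 0.01833246 0.0359766 ]
```

```bash
python3 -m pendant '[[0,0,0.2,0,0,0,-1],[0,0,0.39,0,0,0,-1],[0,0,0.39,0,0,0,-1],[0,0.2,0.39,0,0,0,-1],[0,0.35,0.39,0,0,0,-1],[0,0.45,0.39,0,0,0,-1],[0,0.55,0.39,0,0,0,-1],[0,0.62,0.39,0,0,0,-1],[0,0.66,0.39,0,0,0,-1],[0,0.66,0.39,0,0,0,-1]]'; python3 -m pendant '[[0,-0.3,0,0,0,0,-1],[0,-0.5,0,0,0,0,-1],[0,-0.5,-1,0,0,0,-1],[-1,-0.5,-1.5,0,0,0,-1],[-2.2,-0.5,-1.5,0,0,0,-1],[-3.4,-0.5,-1.5,0,0,0,-1],[-3.4,-0.5,-1.5,0,0,0,-1],[-3.4,-0.5,-1.5,0,0,0,-1],[-3.4,-0.5,-1.5,0,0,0,-1],[-3.4,-0.5,-1.5,0,0,0,-1]]'
cat >> h.py <<'E'
def look(n,save=None,crop=None):
    im,d,c=cam(n); m=lambda t:manip.trace(t,n)[0]['pixels']&(d>0)
    def P(t):
        ys,xs=np.nonzero(m(t)); return world(c,d[ys,xs],np.c_[xs,ys])
    w=P('wedge'); w=w[np.abs(w[:,2]-.011)<.014]; print('wedge',cv2.minAreaRect((w[:,:2]*1000).astype(np.float32)),w.mean(0).round(4))
    cv,ev=np.linalg.eigh(np.cov(w[:,:2].T)); print('pca yaw',np.degrees(np.arctan2(ev[1,1],ev[0,1])))
    s=P('stand'); t=s[(np.abs(s[:,2]-.032)<.004)]; print('tray',cv2.minAreaRect((t[:,:2]*1000).astype(np.float32)))
    A=np.c_[t[:,:2],np.ones(len(t))]; print('tilt',np.linalg.lstsq(A,t[:,2],rcond=None)[0].round(4))
    print([r['pixel'] for r in manip.tip_of('short_foot',n)[:1]],[np.round(onplane(c,r['pixel'],.032),4).tolist() for r in manip.tip_of('tray_corner',n)[:1]])
    if save: a,b,e,f=crop; cv2.imwrite(save,cv2.resize(im[b:f,a:e,::-1],None,fx=6,fy=6,interpolation=cv2.INTER_CUBIC))
E
python3 -c "
from h import *
look('top','pics/c2.png',(235,155,365,250))"
```

```text
clock: 5.3
position: [0.4701, 0.0184, 0.0163]
ee_rot: [0.707, 0.707, 0.0, 0.0]
ft_force: [-0.2, 1.0, 0.5]
grip_width: -0.001
grasp_force: 0.1
clock: 6.55
position: [0.4449, -0.1505, 0.0913]
ee_rot: [0.707, 0.707, -0.0, 0.0]
ft_force: [1.1, 0.4, -0.7]
grip_width: -0.002
grasp_force: 0.0
wedge ((502.81768798828125, 0.8719406127929688), (43.805999755859375, 119.50385284423828), 7.545766353607178) [0.5026 0.001  0.0109]
pca yaw 97.59449987106319
tray ((584.744140625, 158.1995849609375), (138.47671508789062, 187.51766967773438), 88.47406005859375)
tilt [ 0.001  -0.0006  0.0315]
[[292.5, 226.6]] []
```

View pics/c2.png

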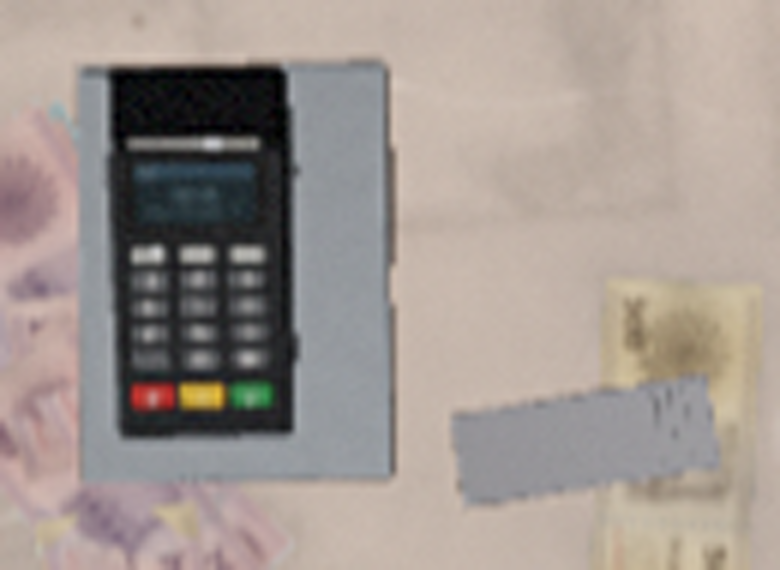

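```bash
python3 -m pendant '[[1.2,0.1,0,0,0,0,-1],[2.4,0.2,0,0,0,0,-1],[3.4,0.2,0.3,0,0,0,-1],[3.38,0.2,0.9,0,0,0,-1],[3.38,0.2,1.3,0,0,0,-1],[3.38,0.2,1.5,0,0,0,-1],[3.38,0.2,1.5,0,0,0,-1],[3.38,0.4,1.5,0,0,0,-1],[3.38,0.52,1.5,0,0,0,-1],[3.38,0.6,1.5,0,0,0,-1]]'; python3 -m pendant '[[0,0.04,0,0,0,0,-1],[0,0.07,0,0,0,0,-1],[0,0.07,0,0,0,0,-1],[0,-0.3,0,0,0,0,-1],[0,-0.3,-0.7,0,0,0,-1],[-1.2,-0.3,-1.5,0,0,0,-1],[-2.2,0.1,-1.5,0,0,0,-1],[-3.0,0.5,-1.5,0,0,0,-1],[-3.0,0.5,-1.5,0,0,0,-1],[-3.0,0.5,-1.5,0,0,0,-1]]'
python3 -c "
from h import *
look('top');look('scene')"
```

```text
clock: 8.05
position: [0.4758, 0.0173, 0.0167]
ee_rot: [0.707, 0.707, 0.0, 0.0]
ft_force: [-0.3, -0.0, 0.8]
grip_width: 0.005
grasp_force: 0.1
clock: 9.3
position: [0.4996, -0.132, 0.091]
ee_rot: [0.707, 0.707, 0.0, -0.0]
ft_force: [-0.9, 0.9, 0.8]
grip_width: -0.002
grasp_force: 0.0
wedge ((508.86474609375, -2.5629806518554688), (117.43440246582031, 41.47237014770508), 89.06494903564453) [ 0.5091 -0.0015  0.0111]
pca yaw 90.83756747095676
tray ((584.6173095703125, 158.24270629882812), (138.55023193359375, 187.60745239257812), 88.57256317138672)
tilt [0.0009 0.0005 0.0315]
[[294.2, 227.5]] [[0.5009, 0.1049, 0.032]]
wedge ((509.873046875, -2.9870948791503906), (43.6505012512207, 119.64250183105469), 1.846439003944397) [ 0.5088 -0.0021  0.0118]
pca yaw 91.89329063597735
tray ((586.7311401367188, 157.92584228515625), (145.2856903076172, 192.2705078125), 89.05431365966797)
tilt [ 0.0015 -0.0018  0.0321]
[[342.4, 230.9]] [[0.4919, 0.1166, 0.032]]
```

```bash
python3 -m pendant '[[0.3,0.1,0.4,0,0,-0.2,-0.5],[0.5,0.19,0.8,0,0,-0.2,-0.5],[0.6,0.19,1.2,0,0,-0.2,-0.5],[0.7,0.19,1.4,0,0,-0.2,-0.5],[0.84,0.19,1.44,0,0,-0.2,-0.5],[0.84,0.19,1.44,0,0,-0.2,-0.5],[0.84,0.19,1.44,0,0,-0.2,-0.5],[0.84,0.19,1.44,0,0,-0.2,-0.5],[0.84,0.19,1.44,0,0,-0.2,-0.5],[0.84,0.19,1.44,0,0,-0.2,-0.5]]'; python3 -c "
from h import *
rel((.506,-.02,.018),91.6)"
```

```text
clock: 11.05
position: [0.5094, -0.0908, 0.0194]
ee_rot: [0.698, 0.717, -0.0, 0.0]
ft_force: [1.1, -0.3, -0.0]
grip_width: 0.249
grasp_force: 0.0
[1.418, -0.03, 0.028, 0.001, 0.001, -0.007]
```

```bash
python3 -m pendant '[[0.2,0,0,0,0,0,-0.5],[0.4,0,0,0,0,0,-0.5],[0.6,0,0,0,0,0,-0.5],[0.8,0,0,0,0,0,-0.5],[1.0,0,0,0,0,0,-0.5],[1.15,0,0,0,0,0,-0.5],[1.3,0,0,0,0,0,-0.5],[1.4,0,0,0,0,0,-0.5],[1.5,0,0,0,0,0,-0.5],[1.5,0,0,0,0,0,-0.5]]'; python3 -c "
from h import *
look('top','pics/c3.png',(235,155,365,250)); look('scene')"
```

```text
clock: 12.3
position: [0.5074, -0.0153, 0.0193]
ee_rot: [0.697, 0.717, 0.0, -0.0]
ft_force: [-0.5, -0.1, 0.0]
grip_width: 0.248
grasp_force: 0.0
wedge ((507.1471252441406, 69.57218933105469), (43.15082931518555, 65.06969451904297), 3.129300117492676) [0.5057 0.0655 0.0097]
pca yaw 96.76219269625189
tray ((584.4593505859375, 158.12535095214844), (138.57640075683594, 187.53985595703125), 88.6663589477539)
tilt [0.0001 0.001  0.0319]
[[292.6, 228.4]] [[0.5096, 0.1087, 0.032]]
wedge ((510.43658447265625, 43.31633377075195), (45.733150482177734, 149.45254516601562), 3.1850318908691406) [0.5047 0.0431 0.013 ]
pca yaw 101.0332818397825
tray ((587.40771484375, 159.70565795898438), (145.3626251220703, 191.2523193359375), 88.63915252685547)
tilt [ 0.0004 -0.0025  0.0329]
[[344.2, 230.6]] [[0.504, 0.1136, 0.032]]
```

View pics/c3.png

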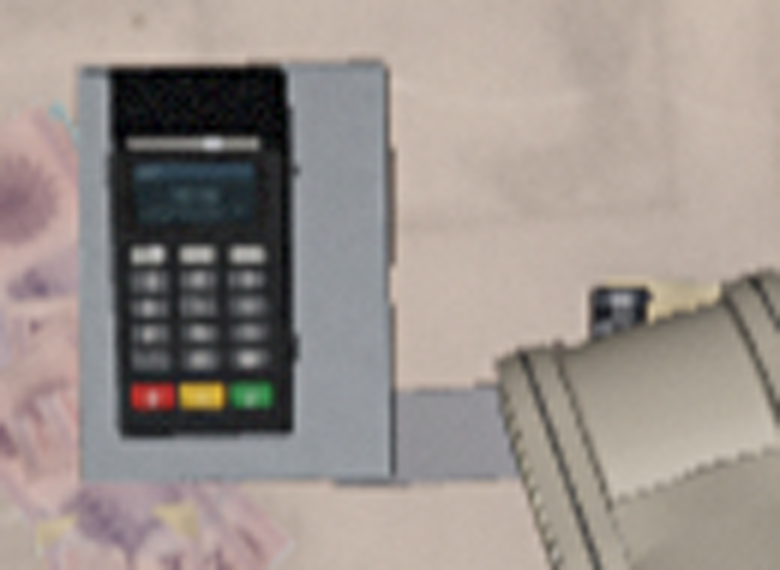

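```bash
f(){ python3 -c "
from h import *
o=[]
for i in range(6):
    manip.camera('top'); o.append(manip.get_obs()['ft_force'])
print('mean ft',np.mean(o,0).round(2),np.std(o,0).round(2))"; }; f; python3 -m pendant '[[0.04,0,0,0,0,0,-0.5],[0.08,0,0,0,0,0,-0.5],[0.12,0,0,0,0,0,-0.5],[0.16,0,0,0,0,0,-0.5],[0.2,0,0,0,0,0,-0.5],[0.23,0,0,0,0,0,-0.5],[0.25,0,0,0,0,0,-0.5],[0.25,0,0,0,0,0,-0.5],[0.25,0,0,0,0,0,-0.5],[0.25,0,0,0,0,0,-0.5]]'; f
```

```text
mean ft [ 0.01  0.15 -0.02] [0.56 0.22 0.62]
clock: 14.35
position: [0.507, -0.0033, 0.0193]
ee_rot: [0.697, 0.717, -0.0, 0.0]
ft_force: [-0.4, -0.3, -0.5]
grip_width: 0.251
grasp_force: 0.0
mean ft [ 0.35 -0.07 -0.12] [0.29 0.52 0.15]
```

```bash
cat > f.py <<'E'
from h import *
o=[]
for i in range(6):
    manip.camera('top'); o.append(manip.get_obs()['ft_force'])
print('mean ft',np.mean(o,0).round(2),manip.get_obs()['position'].round(4))
E
python3 -m pendant '[[0.02,0,0,0,0,0,-0.5],[0.04,0,0,0,0,0,-0.5],[0.06,0,0,0,0,0,-0.5],[0.08,0,0,0,0,0,-0.5],[0.08,0,0,0,0,0,-0.5],[0.08,0,0,0,0,0,-0.5],[0.08,0,0,0,0,0,-0.5],[0.08,0,0,0,0,0,-0.5],[0.08,0,0,0,0,0,-0.5],[0.08,0,0,0,0,0,-0.5]]'; python3 f.py
```

```text
clock: 15.9
position: [0.5069, 0.0008, 0.0193]
ee_rot: [0.697, 0.717, -0.0, 0.0]
ft_force: [0.2, 0.3, 0.7]
grip_width: 0.242
grasp_force: 0.0
mean ft [ 0.03  0.15 -0.03] [0.5069 0.0008 0.0193]
```

```bash
python3 -m pendant '[[0.01,0,0,0,0,0,-0.5],[0.02,0,0,0,0,0,-0.5],[0.03,0,0,0,0,0,-0.5],[0.04,0,0,0,0,0,-0.5],[0.04,0,0,0,0,0,-0.5],[0.04,0,0,0,0,0,-0.5],[0.04,0,0,0,0,0,-0.5],[0.04,0,0,0,0,0,-0.5],[0.04,0,0,0,0,0,-0.5],[0.04,0,0,0,0,0,-0.5]]'; python3 f.py
```

```text
clock: 17.45
position: [0.5069, 0.0028, 0.0193]
ee_rot: [0.697, 0.717, -0.0, 0.0]
ft_force: [-0.2, -0.7, -0.6]
grip_width: 0.252
grasp_force: 0.1
mean ft [ 0.37 -0.32  0.07] [0.5069 0.0028 0.0193]
```

```bash
python3 -m pendant '[[0.01,0,0,0,0,0,-0.5],[0.02,0,0,0,0,0,-0.5],[0.03,0,0,0,0,0,-0.5],[0.04,0,0,0,0,0,-0.5],[0.04,0,0,0,0,0,-0.5],[0.04,0,0,0,0,0,-0.5],[0.04,0,0,0,0,0,-0.5],[0.04,0,0,0,0,0,-0.5],[0.04,0,0,0,0,0,-0.5],[0.04,0,0,0,0,0,-0.5]]'; python3 f.py; python3 - <<'E'
from h import *
im,d,c=cam('top'); r=manip.trace('wedge','top')[0]; ys,xs=np.nonzero(cv2.erode(r['pixels'].astype(np.uint8),np.ones((3,3)))&(d>0)); w=world(c,d[ys,xs],np.c_[xs,ys])
g=w[(w[:,1]<.085)&(w[:,2]<.022)]; dg=world(c,d[235:240,255:290].ravel(),np.array([(x,y) for y in range(235,240) for x in range(255,290)]))
print(len(g),g.mean(0),'est centre y',np.median(g[:,1]+(g[:,2]-.011)/.15)); 
desk=d[250:262,300:330]; print('desk z',np.median(world(c,desk.ravel(),np.array([(x,y) for y in range(250,262) for x in range(300,330)]))[:,2]))
E
```

```text
clock: 19.0
position: [0.5068, 0.0048, 0.0193]
ee_rot: [0.697, 0.717, -0.0, 0.0]
ft_force: [-0.6, -4.7, 1.1]
grip_width: 0.251
grasp_force: 2.2
mean ft [-0.59 -4.08  0.69] [0.5068 0.0048 0.0193]
79 [0.50471149 0.07732042 0.01137688] est centre y 0.0798545110673825
desk z 0.0019086479952955537
```

```bash
python3 -m pendant '[[-0.1,0,0,0,0,0,-0.5],[-0.4,0,0,0,0,0,-0.5],[-0.6,0,-0.5,0,0,0,-0.5],[-0.8,0,-1.2,0,0,0,-1],[-1.4,0,-1.4,0,0,0,-1],[-2.0,0,-1.4,0,0,0,-1],[-2.5,0,-1.4,0,0,0,-1],[-2.5,0,-1.4,0,0,0,-1],[-2.5,0,-1.4,0,0,0,-1],[-2.5,0,-1.4,0,0,0,-1]]'; python3 -c "
from h import *
look('top','pics/c4.png',(235,155,365,250)); look('scene','pics/c5.png',(250,180,380,265))
rel((.5035,.1055,.08),91);print(manip.get_obs()['clock'],manip.get_obs()['position'])"
```

```text
clock: 20.65
position: [0.5103, -0.1192, 0.0893]
ee_rot: [0.697, 0.717, 0.0, -0.0]
ft_force: [-0.1, -0.1, -0.9]
grip_width: 0.005
grasp_force: 0.0
wedge ((505.97259521484375, 54.814239501953125), (69.07435607910156, 44.89851760864258), 88.31859588623047) [0.5071 0.0554 0.0143]
pca yaw 88.90628893097754
tray ((584.5025634765625, 158.22425842285156), (138.43798828125, 187.78721618652344), 88.63934326171875)
tilt [0.0011 0.0017 0.0311]
[[292.1, 228.5]] [[0.503, 0.1043, 0.032]]
wedge ((501.40167236328125, 59.34916687011719), (50.07645034790039, 148.0696563720703), 20.638545989990234) [0.5032 0.0623 0.0133]
pca yaw 102.73841416181271
tray ((586.2449340820312, 158.2056121826172), (148.28431701660156, 189.29684448242188), 89.01959228515625)
tilt [ 0.0019 -0.0051  0.0326]
[[343.3, 228.2]] []
[4.515, -0.012, 0.186, 0.001, 0.001, 0.07]
21.15 [ 0.51021873 -0.12012917  0.08933201]
```

View pics/c4.png

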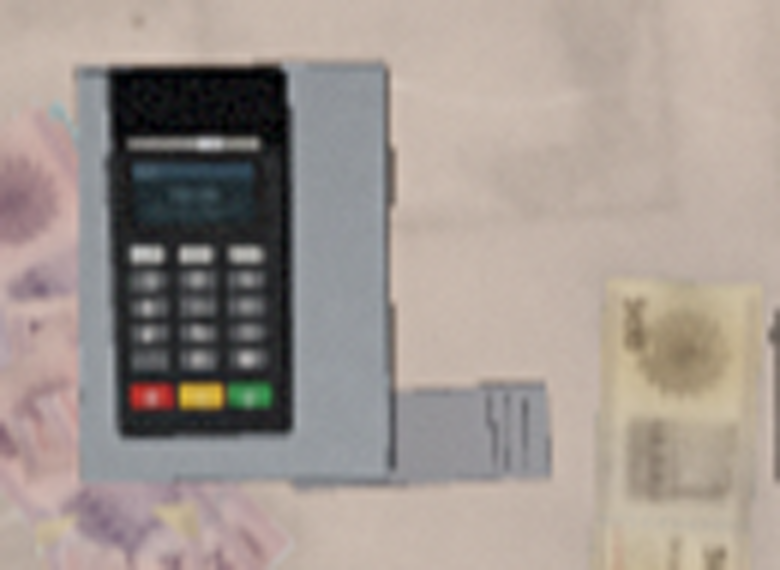

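View pics/c5.png

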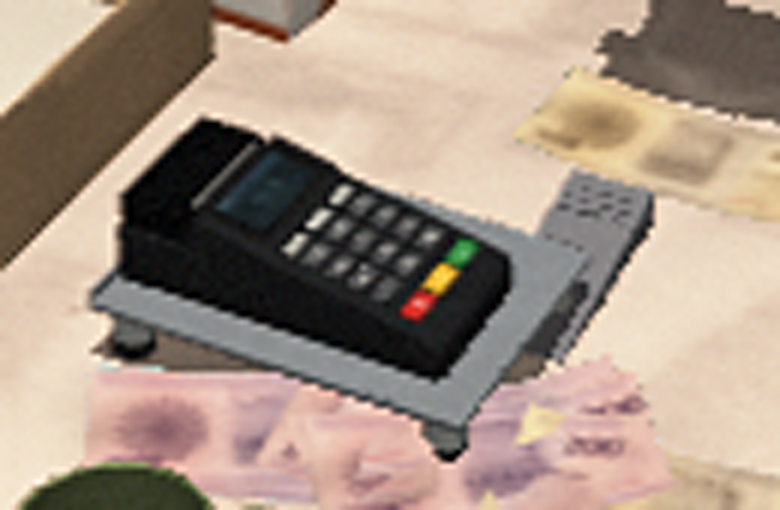

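```bash
python3 -m pendant '[[1,0,0,0,0,0,-1],[2,0,0,0,0,0,-1],[3,0,0,0,0,0,-1],[3.8,0,0,0,0,0,-1],[4.3,0,0,0,0,0,-1],[4.51,0,0,0,0,0,-1],[4.51,0,0.3,0,0,0,-1],[4.51,0,0.6,0,0,0,-1],[4.51,0,0.6,0,0,0,-1],[4.51,0,0.6,0,0,0,-1]]'; python3 f.py
```

```text
clock: 22.4
position: [0.5041, 0.1047, 0.0592]
ee_rot: [0.698, 0.716, -0.0, -0.0]
ft_force: [0.0, -0.8, -0.2]
grip_width: 0.0
grasp_force: 0.0
mean ft [-0.28 -0.26 -0.28] [0.5043 0.1052 0.0596]
```

```bash
python3 -m pendant '[[0,0,0.1,0,0,0,-1],[0,0,0.2,0,0,0,-1],[0,0,0.24,0,0,0,-1],[0,0,0.26,0,0,0,-1],[0,0,0.27,0,0,0,-1],[0,0,0.275,0,0,0,-1],[0,0,0.28,0,0,0,-1],[0,0,0.28,0,0,0,-1],[0,0,0.28,0,0,0,-1],[0,0,0.28,0,0,0,-1]]'; python3 f.py
```

```text
clock: 23.95
position: [0.504, 0.1053, 0.046]
ee_rot: [0.697, 0.717, -0.0, 0.0]
ft_force: [-5.4, -1.7, 11.3]
grip_width: -0.001
grasp_force: 5.6
mean ft [-5.31 -1.3  11.45] [0.504  0.1053 0.046 ]
```

```bash
python3 -m pendant '[[0,0,-0.1,0,0,0,-1],[0,0,-0.5,0,0,0,-1],[0,0,-1.2,0,0,0,-1],[-0.8,0,-2,0,0,0,-1],[-1.8,0,-2.5,0,0,0,-1],[-2.8,0,-2.5,0,0,0,-1],[-3.8,0,-2.5,0,0,0,-1],[-4.5,0,-2.5,0,0,0,-1],[-4.5,0,-2.5,0,0,0,-1],[-4.5,0,-2.5,0,0,0,-1]]'; python3 -c "
from h import *
look('top','pics/c6.png',(235,155,365,250)); look('scene')"
```

```text
clock: 25.5
position: [0.5104, -0.1187, 0.1712]
ee_rot: [0.697, 0.717, 0.0, 0.0]
ft_force: [0.8, 0.7, -0.0]
grip_width: -0.002
grasp_force: 0.0
wedge ((507.7395324707031, 54.67478942871094), (69.11685180664062, 41.464664459228516), 88.50996398925781) [0.5073 0.0545 0.0145]
pca yaw 91.38625444454715
tray ((584.6018676757812, 158.30355834960938), (138.5263214111328, 187.58714294433594), 88.47636413574219)
tilt [-0.0004  0.0027  0.0319]
[[302.7, 227.5]] [[0.4957, 0.1042, 0.032]]
wedge ((508.466796875, 75.31952667236328), (44.85769271850586, 116.15092468261719), 2.1032791137695312) [0.5034 0.0603 0.0136]
pca yaw 102.49427997732637
tray ((586.052978515625, 160.1776123046875), (141.38133239746094, 189.0132598876953), 88.89949798583984)
tilt [ 0.0022 -0.0013  0.0319]
[[340.8, 229.6]] []
```

View pics/c6.png

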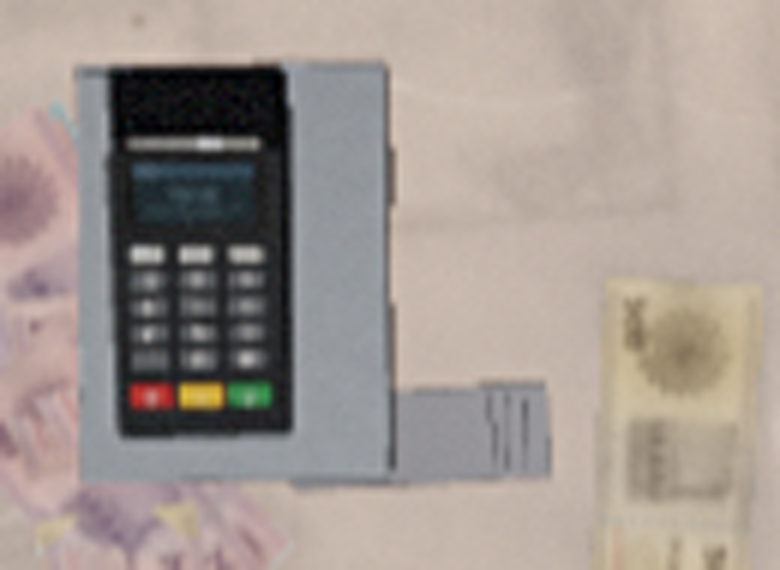

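The picture shows the stand and the wedge unmoved by the press: the wedge's back is still at column 548 of the crop, and the tray's front edge at row 475. The arm is clear.

```bash
python3 -c "
from workcell import manip
print(manip.hand_in())"
```

```text
the job is handed in; nothing more can be done
None
```

The wedge is under the short foot: pushing stopped at about 4 N, the corner held without dipping under an 11 N press, and the stand and wedge stayed put. I moved the arm clear and handed the job in at about 26 s; the verdict is not shown to me.

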